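# Pack the fraction collector's sample drawer and close it

## Robot

A 7-joint arm with a two-finger parallel gripper is mounted at the origin on the work surface. World frame = base frame: x ahead of the robot, y to its left, z up, the work surface at z = 0. Lengths are in m, angles in rad, forces in N, time in s.
With the tool pointing down it reaches from about 0.425 to 0.925 m from the base axis. Payload 6.8 kg.
Tool frame: the origin (TCP) lies at the very end of the fingers, on their centre line; the grasp point (between the pads) lies bot.grip_depth behind it (bot.grip_depth is the distance from the TCP to the grasp point, in m); z points along the fingers, y is the line along which they close (so a half turn about z gives the same grasp; the last joint's range is limited). The gripper opens to 85 mm and grips with 20 to 120 N. Pads are 22 mm wide; open, the fingers measure 114 mm over their backs; the gripper's body (76 mm by 85 mm) begins 54 mm behind the grasp point. The pads swing forward as they close: fully open they stand 13 mm farther back than shut.
Start: joints at [-1.24, 0.477, 0.022, 1.555, -0.011, 1.109, -0.083], TCP at [0.287, 0.611, 0.231] pointing down, gripper open.
Joint ranges: [-2.96, 2.96], [-0.34, 2.1], [-1.41, 1.46], [0.24, 2.44], [-1.37, 4.51], [0.17, 1.92], [-2.96, 2.96]. Speed limits (rad/s): [2.39, 2.39, 3.14, 3.14, 3.14, 3.14, 3.14].

## Interface

Orientations are given as a unit quaternion [w, x, y, z].
In Python, from station import bot gives the robot as it stands.
- The arm moves only by the tool send_rows, never from a script. Its arguments are lists of equal length, an entry for each row: "slide": the shift along the tool's x, y, z in mm, a list of three; "roll": the turn about the tool's z in degrees; "claw": the opening, from 0 (shut) to 1 (fully open). A call has exactly 8 rows; each row is the pose to reach, as a shift and turn from the pose commanded when the call began, along the tool's axes at that moment; what a row does not reach only later rows make up. A row lasts 1/12 s, in which the tool goes at most 41.7 mm and 7.16 degrees, less where a joint would pass 70% of its speed; a pose out of reach is approached as far as the arm can. A call with a gripper value outside its range is refused whole. The fingers move at their own pace and stop on an object; "force" is the grip in N (left out, the last holds). Time passes only in rows, so rows that repeat a pose let the fingers close, or fill a call up. It gives the time, the measured TCP pose, the force, the opening and the grip force at its end, in the units of the state.
- bot.get_obs(): the state, without advancing time (a new reading comes with each control period).
- bot.read_camera(name): name is "scene" or "top"; returns the picture (480x640x3 uint8, red, green, blue); there is no depth.
- bot.camera_model(name): a dict with "camera_matrix" (3x3 intrinsics, pixels), "camera_from_world" (4x4, takes a point from world to camera coordinates). Camera axes: x right, y down, z forward; pixel columns grow to the right and rows downward; lengths in m; the calibration is good to about 2 mm. A picture is of the moment at which its call begins. camera_model takes no time and is no camera call.
- bot.hand_in(): hands the job in; it is judged then, once.
The state is a dict: "t": time; "q": joint angles; "joint_vel": joint speeds; "joint_torque": joint torques, N m; "eef_pos": TCP position; "tool_rot": TCP orientation; "contact_force": force on the tool from outside, world axes, zero at the start; "torque": the same for the moment, N m; "gripper_width": opening from 0.0 (shut) to 1.0 (fully open); "grasp_force": force on a finger pad.
Only numpy, scipy, OpenCV 4.12 (cv2) and the standard library are available. Lean on these libraries where they do the work, as an engineer would, in place of code of your own. Each camera call takes 0.05 s, during which the arm holds its last target. There are 200 camera calls.

## Task

Pack the round capped jar, the square bottle and the aluminium vial block side by side into the fraction collector's open drawer, each upright and flat on the drawer's floor; the three only just fit, with the block's long side across the drawer. Set them down gently rather than dropping them, and only when all three are in, push the drawer fully home without slamming it. Leave the other loose things on the bench where they are.

Things in the scene. Friction and masses are not known exactly. Their poses are not given: they have to be found in the camera images.
- jar: amber jar with a black cap, round: body 56 mm in diameter to 64 mm up, cap 53 mm in diameter above it, 80 mm high overall, about 0.2 kg. Stands on the bench at the start. Origin: centre of its underside, z up along its axis.
- bottle: white square bottle: body 56 x 56 mm, 64 mm high, with a round white cap 38 mm in diameter above it, 80 mm high overall, about 0.18 kg. Stands at the start. Origin: centre of its underside; x and y are square to its sides, z up.
- block: plain aluminium vial block, 36 mm (its x) by 56 mm (its y) by 70 mm high, with six shallow dark marks on top, about 0.35 kg. Stands at the start. Origin: centre of its underside, z up.
- tray_floor (a point): centre of the surface of the drawer's inner floor, 12 mm above the bench. The drawer is an open aluminium tray, inside 160 mm long (x) by 66 mm wide (y), walls 6 mm thick, their tops 30 mm above this floor; the white front plate (at -x, 12 mm thick, 120 mm wide) is 34 mm above it. x points into the machine (the way it closes), y across, z up. Moves with drawer.
- tray_handle (a point): middle of the drawer's bar handle: a level steel bar 10 mm thick and 70 mm long (along the drawer's y), 35 mm above the bench, its centre line 50 mm in front of the white front plate. Axes as those of tray_floor; push it along +x to close.
- drawer (a joint): how far the drawer is out, m: 0 is fully home, 0.215 fully out, where it meets a stop. It starts nearly fully out. It slides with about 4 N of friction, some damping and no spring, and stays where it is left.
- collector: fraction collector, a grey and white machine fixed to the bench, 360 mm deep (x), 300 mm wide (y), 240 mm high. Origin: at bench height below the middle of its front face; x points into it. The drawer slides into a slot in the front face, 86 mm wide, open from the bench to 108 mm up. With the drawer home, its front plate lies against the front face.
- pump_head: bystander: steel disc with a brass stub, 42 mm in diameter, 30 mm high, among the things to pack. Origin: centre of its underside.
- vial: bystander: small capped glass vial, 24 mm in diameter, 50 mm high. Origin: centre of its underside.
- beaker: bystander: glass beaker, 76 mm in diameter, 90 mm high. Origin: centre of its underside.
- reagent: bystander: tall round amber bottle, 68 mm in diameter, 170 mm high. Origin: centre of its underside.
- wrench: bystander: wrench 160 mm long, lying flat. Origin: centre of its underside.
- screwdriver: bystander: screwdriver 170 mm long, lying flat. Origin: centre of its underside.
Not all that is in view belongs to the job. Several things look just like the block: the one meant starts farthest from the robot's base.

How it is judged:
On the way, in this order (a step that is already met when the one before it is completed fails the run):
1. all three things stand on the drawer's floor while the drawer is still out (x of jar in the frame of tray_floor between -0.054 and 0.054 m and y of jar in the frame of tray_floor between -0.013 and 0.013 m and z of jar in the frame of tray_floor between -0.005 and 0.006 m and angle between each of jar, bottle, block's own z axis and vertical below 0.08 rad and x of bottle in the frame of tray_floor between -0.054 and 0.054 m and y of bottle in the frame of tray_floor between -0.013 and 0.013 m and z of bottle in the frame of tray_floor between -0.005 and 0.006 m and x of block in the frame of tray_floor between -0.064 and 0.064 m and y of block in the frame of tray_floor between -0.013 and 0.013 m and z of block in the frame of tray_floor between -0.005 and 0.006 m and value of joint drawer above 0.12 m), for 0.2 s.
2. the drawer is pushed home (value of joint drawer below 0.008 m), for 0.2 s.
At the end, for the whole second after the job is handed in: The jar, the bottle and the block all stand in the drawer, upright within 0.08 rad and with their undersides within 6 mm of its floor, inside its walls and at rest, and the drawer is within 8 mm of fully home (x of jar in the frame of tray_floor between -0.054 and 0.054 m and y of jar in the frame of tray_floor between -0.013 and 0.013 m and z of jar in the frame of tray_floor between -0.005 and 0.006 m and angle between each of jar, bottle, block's own z axis and vertical below 0.08 rad and x of bottle in the frame of tray_floor between -0.054 and 0.054 m and y of bottle in the frame of tray_floor between -0.013 and 0.013 m and z of bottle in the frame of tray_floor between -0.005 and 0.006 m and x of block in the frame of tray_floor between -0.064 and 0.064 m and y of block in the frame of tray_floor between -0.013 and 0.013 m and z of block in the frame of tray_floor between -0.005 and 0.006 m and linear speed of each of jar, bottle, block below 0.02 m/s and value of joint drawer below 0.008 m); the robot touches nothing.
It fails at once if one of the three is dropped or slammed into the drawer (faster than 0.6 m/s within 30 mm of its floor) ((x of jar in the frame of tray_floor between -0.08 and 0.08 m and y of jar in the frame of tray_floor between -0.04 and 0.04 m and z of jar in the frame of tray_floor below 0.03 m and linear speed of jar above 0.6 m/s) or (x of bottle in the frame of tray_floor between -0.08 and 0.08 m and y of bottle in the frame of tray_floor between -0.04 and 0.04 m and z of bottle in the frame of tray_floor below 0.03 m and linear speed of bottle above 0.6 m/s) or (x of block in the frame of tray_floor between -0.08 and 0.08 m and y of block in the frame of tray_floor between -0.04 and 0.04 m and z of block in the frame of tray_floor below 0.03 m and linear speed of block above 0.6 m/s)).
It fails at once if the drawer is slammed (closing faster than 0.5 m/s) (velocity of joint drawer below -0.5 m/s).
It fails at once if a bystander is moved by more than 40 mm (distance of any of pump_head, vial, beaker, reagent, wrench, screwdriver from where it was at the start of the episode above 0.04 m).
It also fails if it takes over 72 s, if anything falls off the work surface, if the arm or the gripper's body presses on something with over 40 N, if the wrist force passes 120 N, or if a joint passes its speed limit or range.

## Working session

There is one attempt and no reset: what is moved stays moved. The work goes in short steps, Python scripts to look and compute and a tool call to move; the robot and the scene stay as the last step left them, time stands still between calls to the robot, and variables do not carry over. Pictures are saved under pics/ and viewed, at most 10 in all, crops included, and the job is handed in when it is done.

Besides the shell and the picture viewer there is one more tool, called after "Emit:" as name([rows], argument=value, ...), one row to a line, values as JSON. send_rows: Moves the arm, as the interface text tells. Its arguments: {"type":"object","properties":{"slide":{"type":"array","items":{"type":"array","items":{"type":"number"}}},"roll":{"type":"array","items":{"type":"number"}},"claw":{"type":"array","items":{"type":"number"}},"force":{"type":"number"}},"required":["slide","roll","claw"]}

```bash
mkdir -p pics; ls
python3 - <<'E'
from station import bot
import cv2,numpy as np
o=bot.get_obs();print({k:np.round(v,3) for k,v in o.items()});print(bot.grip_depth)
for n in("scene","top"):
    im=bot.read_camera(n);cv2.imwrite(f"pics/{n}0.png",im[:,:,::-1]);m=bot.camera_model(n)
    print(n,np.round(m["camera_matrix"],1).tolist(),np.round(m["camera_from_world"],4).tolist())
E
```

```text
pics
{'t': np.float64(0.0), 'q': array([-1.24 ,  0.478,  0.022,  1.556, -0.012,  1.109, -0.083]), 'joint_vel': array([-0.001, -0.   , -0.001, -0.003,  0.   ,  0.002, -0.   ]), 'joint_torque': array([ 1.0000e-03, -5.9645e+01,  1.6080e+00, -2.8121e+01,  1.3000e-02,
        9.0000e-03, -0.0000e+00]), 'eef_pos': array([0.286, 0.61 , 0.23 ]), 'tool_rot': array([-0.   ,  0.218,  0.976, -0.001]), 'contact_force': array([-0.458,  0.417,  0.258]), 'torque': array([ 0.02 , -0.003,  0.01 ]), 'grasp_force': np.float64(0.0), 'gripper_width': np.float64(1.001)}
0.0187
scene [[434.6, 0.0, 317.3], [0.0, 434.6, 231.3], [0.0, 0.0, 1.0]] [[0.7551, 0.6556, -0.0085, -0.3808], [0.4022, -0.4733, -0.7837, -0.1845], [-0.5178, 0.5883, -0.6211, 1.296], [0.0, 0.0, 0.0, 1.0]]
top [[452.7, 0.0, 318.7], [0.0, 452.7, 240.7], [0.0, 0.0, 1.0]] [[0.0093, -1.0, -0.0016, -0.0356], [-0.9902, -0.009, -0.1397, 0.5069], [0.1397, 0.0029, -0.9902, 0.9773], [0.0, 0.0, 0.0, 1.0]]
```

View pics/scene0.png

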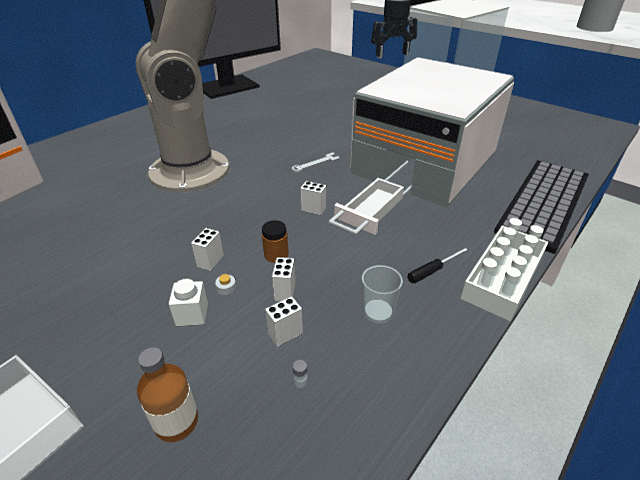

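View pics/top0.png

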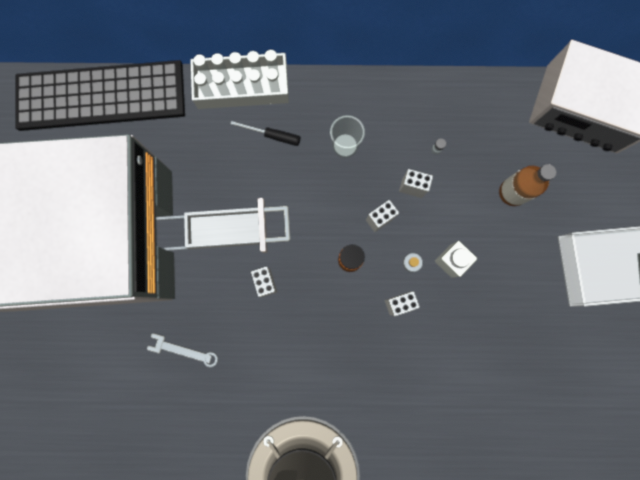

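The top view looks down with world +x up the image and +y to the left. The drawer closes toward the left (+y).
- **Things to pack:** jar (351,258), bottle (457,259).
- **Block look-alikes:** (418,181), (383,214), (262,282) and (403,303). The base is near (302,470), so (418,181), which is (285,320) in scene, is farthest. I'll confirm it in a crop.

```bash
cat > h.py <<'E'
import cv2,numpy as np
from station import bot
def cam(n):
    m=bot.camera_model(n);return np.array(m["camera_matrix"]),np.array(m["camera_from_world"])
def ray(n,uv):
    K,T=cam(n);d=np.linalg.inv(K)@np.array([uv[0],uv[1],1.]);R=T[:3,:3]
    return -R.T@T[:3,3],R.T@d
def plane(n,uv,z):
    c,d=ray(n,uv);return c+d*(z-c[2])/d[2]
def tri(a,b):
    A=[];B=[]
    for n,uv in(("top",a),("scene",b)):
        c,d=ray(n,uv);d=d/np.linalg.norm(d);P=np.eye(3)-np.outer(d,d);A.append(P);B.append(P@c)
    p=np.linalg.lstsq(np.vstack(A),np.hstack(B),rcond=None)[0];return p
def proj(n,p):
    K,T=cam(n);q=K@(T[:3,:3]@np.asarray(p)+T[:3,3]);return q[:2]/q[2]
def dots(im,c,r,thr=90):
    """dark marks near pixel c: centroids"""
    g=cv2.cvtColor(im,cv2.COLOR_BGR2GRAY);x0,y0=int(c[0]-r),int(c[1]-r)
    g=g[y0:y0+2*r,x0:x0+2*r];g=cv2.resize(g,None,fx=4,fy=4,interpolation=cv2.INTER_CUBIC)
    cs,_=cv2.findContours((g<thr).astype(np.uint8),cv2.RETR_CCOMP,cv2.CHAIN_APPROX_NONE)
    out=[]
    for k in cs:
        a=cv2.contourArea(k)
        if 60<a<900:
            M=cv2.moments(k);out.append(((M["m10"]/M["m00"]+.5)/4-.5+x0,(M["m01"]/M["m00"]+.5)/4-.5+y0,a))
    return np.array(out)
E
python3 - <<'E'
from h import *
t=cv2.imread("pics/top0.png");s=cv2.imread("pics/scene0.png")
cv2.imwrite("pics/crop1.png",np.hstack([cv2.resize(t[150:330,335:485],None,fx=3.3,fy=3.3,interpolation=cv2.INTER_CUBIC)[:594],])[:, :])
a=cv2.resize(t[150:330,335:485],None,fx=3.3,fy=3.3,interpolation=cv2.INTER_CUBIC)
b=cv2.resize(t[190:260,150:300],None,fx=2,fy=2,interpolation=cv2.INTER_CUBIC)
c=cv2.resize(s[180:345,165:305],None,fx=2.1,fy=2.1,interpolation=cv2.INTER_CUBIC)
W=np.zeros((594,800,3),np.uint8);W[:,:495]=a;W[:140,497:797]=b;W[150:150+c.shape[0],497:497+c.shape[1]]=c
cv2.imwrite("pics/crop1.png",W)
for n,im,cs in(("top",t,[(418,181),(383,214),(262,282),(403,303)]),("scene",s,[(284,307),(284,266),(314,188),(207,237)])):
    for k in cs:
        d=dots(im,k,14);print(n,k,np.round(d,1).tolist())
E
```

```text
top (418, 181) [[406.3, 193.7, 124.0], [429.4, 192.8, 117.0], [425.0, 185.2, 149.5], [417.2, 183.1, 141.0], [409.5, 180.9, 145.5], [426.9, 178.0, 146.5], [419.3, 175.9, 141.0], [411.5, 173.7, 140.5]]
top (383, 214) [[379.5, 220.8, 142.5], [385.9, 216.2, 145.5], [374.7, 214.5, 141.0], [392.5, 211.7, 137.0], [381.3, 209.9, 143.0], [387.7, 205.5, 147.5], [394.6, 201.8, 277.5]]
top (262, 282) [[272.9, 294.4, 168.5], [260.7, 290.2, 110.0], [268.5, 287.7, 112.5], [258.5, 282.3, 99.5], [266.1, 279.8, 114.5], [256.2, 274.5, 102.5], [263.7, 272.0, 111.5]]
top (403, 303) [[410.4, 314.4, 869.5], [397.6, 309.8, 160.0], [405.3, 307.1, 154.5], [413.1, 304.4, 158.0], [394.8, 302.1, 163.5], [402.6, 299.5, 154.5], [410.3, 296.8, 170.0]]
scene (284, 307) [[276.6, 315.1, 383.0], [285.3, 310.9, 359.0], [272.1, 309.0, 330.0], [293.8, 306.8, 341.0], [280.6, 304.9, 335.5], [288.9, 300.9, 327.0], [295.4, 298.6, 95.5]]
scene (284, 266) [[285.7, 272.9, 255.5], [277.1, 272.3, 239.0], [287.0, 266.7, 230.5], [278.4, 266.2, 234.0], [288.2, 260.7, 231.5], [280.0, 260.3, 210.5]]
scene (314, 188) [[317.9, 189.0, 92.5], [311.4, 187.5, 89.5], [305.0, 186.1, 80.0], [320.7, 185.4, 87.5], [314.2, 184.2, 78.5], [307.8, 182.7, 101.0]]
scene (207, 237) [[203.7, 242.1, 180.0], [196.9, 240.3, 173.0], [208.2, 237.2, 174.5], [201.6, 235.5, 173.0], [212.7, 232.6, 153.0], [206.0, 230.9, 154.5], [198.9, 231.9, 117.5], [213.8, 228.3, 146.0]]
```

View pics/crop1.png

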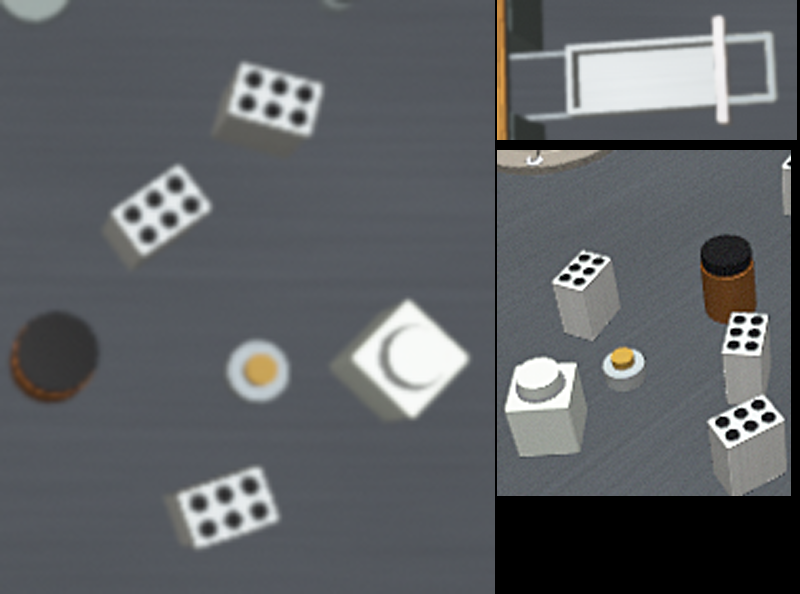

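The crop confirms the target block: it is upper right at crop (275,95), which is top (418,181), with its long side nearly horizontal. The drawer's front plate is at top (262,224) and its handle bar at (287,224).

Run:
```python
from h import *
t=cv2.imread("pics/top0.png");s=cv2.imread("pics/scene0.png");r=lambda v:np.round(v,4).tolist()
def mid(d):return d[:,:2].mean(0)
dt=dots(t,(418,180),14);dt=dt[(dt[:,1]<187)];ds=dots(s,(284,307),14);ds=ds[ds[:,2]>200]
print(len(dt),len(ds),"block",r(tri(mid(dt),mid(ds))))
p=np.array([plane("top",u[:2],.07)[:2] for u in dt]);q=p-p.mean(0);_,S,V=np.linalg.svd(q);print("ctr",r(p.mean(0)),"long dir",r(np.degrees(np.arctan2(V[0,1],V[0,0]))),S)
for nm,c in(("b2",(383,213)),("b4",(403,303)),("b3",(262,281))):
    d=dots(t,c,12);d=d[np.abs(d[:,:2]-c).max(1)<13];d=d[np.argsort(np.abs(d[:,2]-140))[:6]];p=np.array([plane("top",u[:2],.07)[:2] for u in d]);_,S,V=np.linalg.svd(p-p.mean(0));print(nm,r(p.mean(0)),r(np.degrees(np.arctan2(V[0,1],V[0,0]))))
def big(im,box,f,k=4):
    x0,y0,x1,y1=box;c=cv2.resize(im[y0:y1,x0:x1],None,fx=k,fy=k,interpolation=cv2.INTER_CUBIC)
    cs,_=cv2.findContours(f(c).astype(np.uint8),cv2.RETR_EXTERNAL,cv2.CHAIN_APPROX_NONE)
    cs=sorted(cs,key=cv2.contourArea)[::-1];return [((c[:,0,:]+.5)/k-.5+[x0,y0]).astype(np.float32) for c in cs[:3]]
# jar cap
dark=lambda c:(c.max(2)<58)
jt=big(t,(330,235,372,280),dark)[0];js=big(s,(258,216,292,248),dark)[0]
et=cv2.fitEllipse(jt);es=cv2.fitEllipse(js);print("jar",et,es)
print(r(tri(et[0],es[0])),r(plane("top",et[0],.08)))
# bottle
wh=lambda c:(c.min(2)>175)
bt=big(t,(430,235,485,285),wh)[0];R=cv2.minAreaRect(bt);print("bottle",R,r(plane("top",R[0],.064)))
C=[plane("top",u,.064) for u in cv2.boxPoints(R)];print([r(x) for x in C],[r(np.linalg.norm(C[i]-C[i-1])) for i in range(4)], np.degrees(np.arctan2(*(C[1]-C[0])[[1,0]])))
bs=big(s,(165,272,212,330),wh)[0];print("scene lowest/left/right",bs[bs[:,1].argmax()],bs[bs[:,0].argmin()],bs[bs[:,0].argmax()],"pred",[r(proj("scene",c)) for c in C])
# drawer: plate
for th in(150,185,215):
  for c in big(t,(160,190,300,262),lambda c:c.min(2)>th)[:2]:
    R=cv2.minAreaRect(c);print(th,R)
R=cv2.minAreaRect(big(t,(252,190,272,262),lambda c:c.min(2)>200)[0]);B=cv2.boxPoints(R);print("plate",R,[r(plane("top",u,.046)) for u in B])
# profile along drawer axis and across
g=cv2.cvtColor(t,cv2.COLOR_BGR2GRAY)
print("row224",[(x,int(g[224,x])) for x in range(156,294)][::1])
for x in(200,230,250): print("col",x,g[200:256,x].tolist())
```

```text
6 6 block [0.6405, -0.2492, 0.0694]
ctr [0.6405, -0.2489] long dir -105.4766 [0.03502865 0.02082682]
b2 [0.5643, -0.1719] 125.0568
b4 [0.3701, -0.2129] 109.8085
b3 [0.4142, 0.0885] -161.8633
jar ((352.68359375, 256.3198547363281), (20.859283447265625, 22.803619384765625), 1.5263553857803345) ((273.6104431152344, 229.85247802734375), (19.646018981933594, 24.669885635375977), 84.35054016113281)
[0.469, -0.1041, 0.072] [0.468, -0.1037, 0.08]
bottle ((458.8717956542969, 258.15863037109375), (26.518823623657227, 25.37913703918457), 44.144901275634766) [0.4678, -0.3343, 0.064]
[[0.4677, -0.2947, 0.064], [0.5078, -0.3342, 0.064], [0.4679, -0.374, 0.064], [0.4282, -0.3344, 0.064]] [0.056, 0.0563, 0.0564, 0.056] -44.57111278255508
scene lowest/left/right [169.125 304.375] [168.375 302.625] [202.375 282.375] pred [[202.8786, 279.2972], [198.9444, 300.9601], [167.7695, 302.6953], [173.4881, 280.982]]
150 ((226.82437133789062, 230.8469696044922), (53.484954833984375, 127.318115234375), 79.06090545654297)
185 ((235.60690307617188, 225.45925903320312), (53.08409118652344, 103.39618682861328), 87.0
[... 1994 characters left out ...]
3, 234, 233, 233, 233, 233, 233, 232, 232, 234, 234, 234, 233, 232, 231, 231, 232, 233, 233, 231, 232, 232, 232, 222, 162, 106, 91, 90, 88, 87, 88, 88, 88, 88]
col 230 [86, 87, 87, 87, 87, 87, 87, 88, 107, 163, 216, 221, 169, 114, 134, 205, 227, 230, 229, 229, 231, 231, 231, 231, 231, 231, 232, 230, 231, 233, 234, 233, 231, 231, 231, 232, 232, 233, 233, 232, 231, 231, 231, 221, 160, 104, 90, 89, 89, 89, 87, 88, 87, 87, 87, 88]
col 250 [88, 87, 88, 89, 89, 88, 90, 120, 185, 215, 199, 141, 112, 157, 211, 226, 227, 226, 228, 229, 229, 228, 229, 229, 229, 229, 228, 228, 229, 229, 227, 226, 228, 229, 229, 229, 229, 229, 230, 229, 228, 223, 189, 131, 95, 89, 89, 90, 90, 90, 89, 88, 88, 88, 89, 87]
```

```bash
cat > dr.py <<'E'
from h import *
def edges(im,pts,ax,lo,hi,rise,thr):
    g=cv2.cvtColor(im,cv2.COLOR_BGR2GRAY).astype(float);o=[]
    for p in pts:
        v=g[lo:hi,p] if ax==1 else g[p,lo:hi]
        for i in range(len(v)-1):
            if (v[i]<thr<=v[i+1]) if rise else (v[i]>thr>=v[i+1]):
                e=lo+i+(thr-v[i])/(v[i+1]-v[i]);o.append((p,e) if ax==1 else (e,p));break
    return np.array(o)
def line(e,z):
    P=np.array([plane("top",u,z)[:2] for u in e]);m=P.mean(0);_,S,V=np.linalg.svd(P-m);d=V[0]*np.sign(V[0][1] if abs(V[0][1])>.5 else V[0][0])
    return m,np.degrees(np.arctan2(d[1],d[0])),S[1]/len(P)**.5
E
python3 - <<'E'
from dr import *
t=cv2.imread("pics/top0.png")
cols=range(198,250,3);rows=range(214,238,2)
for nm,e,z in(("upwall outer",edges(t,cols,1,200,225,1,153),.042),("upwall inner",edges(t,cols,1,205,225,0,165),.042),
 ("floor upper",edges(t,cols,1,211,225,1,170),.012),("lower outer@0",edges(t,cols,1,232,256,0,160),0.003),
 ("back outer",edges(t,rows,0,176,200,1,153),.042),("back inner",edges(t,rows,0,183,200,0,153),.042),("back floor",edges(t,rows,0,188,200,1,165),.012),
 ("plate front",edges(t,range(212,240,2),0,258,275,0,160),.046),
 ("plate end hi",edges(t,range(259,264),1,190,215,1,160),.046),("plate end lo",edges(t,range(259,264),1,235,265,0,160),.046),
 ("handle l",edges(t,rows,0,275,287,1,145),.037),("handle r",edges(t,rows,0,286,295,0,145),.037)):
    m,a,s=line(e,z);print(nm,np.round(m,4),round(a,2),round(s*1e3,2),len(e))
E
```

```text
upwall outer [0.5756 0.1835] 94.48 0.1 18
upwall inner [0.5682 0.1832] 94.61 0.09 18
floor upper [0.5699 0.1896] 90.9 3.31 18
lower outer@0 [0.5011 0.1888] 94.58 0.12 18
back outer [0.5372 0.2706] 4.95 0.24 11
back inner [0.5368 0.2628] 4.18 0.14 11
back floor [0.5397 0.2643] 3.9 0.2 10
plate front [0.5422 0.091 ] 4.09 0.16 13
plate end hi [0.6012 0.0994] 52.56 1.47 5
plate end lo [0.4858 0.0963] 19.54 1.94 5
handle l [0.5419 0.0466] 4.02 0.35 12
handle r [0.542  0.0374] 4.5 0.12 12
```

```bash
cat > pl.py <<'E'
import numpy as np
from station import bot
from scipy.spatial.transform import Rotation as Ro
O=np.array([.536,.184]);X=np.array([-.0785,.9969])
def tray(u,v=0):return O+u*X+v*np.array([-X[1],X[0]])
def plan(*wp,start=None):
    """wp: (x,y,z,finger-line deg) per call; prints slide mm, roll deg for each from the one before"""
    o=bot.get_obs();w,x,y,z=o["tool_rot"];R=Ro.from_quat([x,y,z,w]).as_matrix();p=o["eef_pos"]
    a=np.degrees(np.arctan2(R[1,1],R[0,1]));print("now",np.round(p,4),round(a,2),"tilt",np.round(R[:2,2],4),"w",round(float(o["gripper_width"]),3),"gf",round(float(o["grasp_force"]),1),"q7",np.round(o["q"],2),"t",round(float(o["t"]),2))
    for q in wp:
        q=np.array(q,float);d=q[:3]-p;d[:2]=d[:2];c=(q[3]-a+90)%180-90 if len(q)==4 else q[3]-a
        yt=np.array([np.cos(np.radians(a)),np.sin(np.radians(a)),0]);xt=np.array([-yt[1],yt[0],0])
        print("slide",np.round([d@xt*1e3,d@yt*1e3,-d[2]*1e3],1),"roll",round(-c,2));p=q[:3];a+=c
E
python3 - <<'E'
from pl import *
plan((.287,.611,.34,64.8),(.40,.165,.30,64.8),(.468,-.104,.15,4.5),(.468,-.104,.034,4.5))
E
```

```text
now [0.2866 0.6106 0.2304] 64.85 tilt [-0.0006 -0.0015] w 0.999 gf 0.0 q7 [-1.24  0.48  0.02  1.56 -0.01  1.11 -0.08] t 0.1
slide [  -0.2    0.6 -109.6] roll 0.05
slide [-292.1 -355.4   40. ] roll -0.0
slide [-176.1 -214.4  150. ] roll 60.3
slide [  0.   0. 116.] roll -0.0
```

Emit:
send_rows([
  [0,0,-40],
  [0,0,-80],
  [0,0,-110],
  [-30,-35,-110],
  [-60,-71,-110],
  [-90,-107,-110],
  [-117,-142,-110],
  [-146,-178,-110],
], roll=[0,0,0,0,0,0,0,0], claw=[1,1,1,1,1,1,1,1])

```text
t: 0.77
eef_pos: [0.3382, 0.4069, 0.3408]
tool_rot: [-0.0, 0.218, 0.976, -0.0]
contact_force: [0.6, 0.8, 0.7]
gripper_width: 1.002
grasp_force: 0.0
```

Emit:
send_rows([
  [-29,-36,10],
  [-58,-71,20],
  [-88,-107,30],
  [-117,-142,40],
  [-146,-178,40],
  [-173,-210,55],
  [-198,-242,75],
  [-224,-273,95],
], roll=[0,0,0,0,6,13,20,27], claw=[1,1,1,1,1,1,1,1])

```text
t: 1.43
eef_pos: [0.4174, 0.0954, 0.2606]
tool_rot: [0.0, 0.442, 0.897, 0.001]
contact_force: [1.3, 0.4, -0.5]
gripper_width: 0.999
grasp_force: 0.0
```

Run:
```python
from pl import *
plan((.468,-.104,.13,4.5),(.468,-.104,.034,4.5))
```

```text
now [0.4174 0.0954 0.2606] 37.49 tilt [0.0015 0.0011] w 0.999 gf 0.0 q7 [-0.73  0.01  0.36  2.1  -0.01  1.03  0.3 ] t 1.43
slide [-189.   -81.2  130.6] roll 32.99
slide [ 0.  0. 96.] roll -0.0
```

Emit:
send_rows([
  [-30,-14,20],
  [-60,-27,40],
  [-90,-40,60],
  [-120,-54,80],
  [-150,-67,100],
  [-178,-80,110],
  [-178,-80,120],
  [-178,-80,120],
], roll=[5,10,15,20,25,31,33,33], claw=[1,1,1,1,1,1,1,1])

```text
t: 2.1
eef_pos: [0.4618, -0.0937, 0.1388]
tool_rot: [-0.001, 0.678, 0.735, -0.002]
contact_force: [-0.7, 1.5, -0.5]
gripper_width: 0.999
grasp_force: 0.0
```

Run:
```python
from pl import *
plan((.468,-.104,.13,4.5),(.468,-.104,.034,4.5))
```

```text
now [ 0.4618 -0.0937  0.1388] 4.59 tilt [-0.0038 -0.0011] w 0.999 gf 0.0 q7 [-0.41  0.3   0.57  2.15 -0.23  0.76  0.39] t 2.1
slide [-10.8   5.4   8.8] roll 0.09
slide [ 0.  0. 96.] roll -0.0
```

Emit:
send_rows([
  [-11,5,0],
  [-11,5,10],
  [-11,5,40],
  [-11,5,70],
  [-11,5,95],
  [-11,5,105],
  [-11,5,105],
  [-11,5,105],
], roll=[0,0,0,0,0,0,0,0], claw=[1,1,1,1,1,1,1,1])

```text
t: 2.77
eef_pos: [0.4692, -0.1021, 0.0358]
tool_rot: [-0.0, 0.676, 0.737, -0.0]
contact_force: [1.4, 0.3, 0.4]
gripper_width: 1.001
grasp_force: 0.0
```

Emit:
send_rows([
  [0,0,0],
  [0,0,0],
  [0,0,0],
  [0,0,0],
  [0,0,0],
  [0,0,0],
  [0,0,0],
  [0,0,0],
], roll=[0,0,0,0,0,0,0,0], claw=[0.5,0.5,0.3,0.3,0.3,0.3,0.3,0.3], force=40)

```text
t: 3.43
eef_pos: [0.4699, -0.1026, 0.037]
tool_rot: [0.0, 0.676, 0.736, 0.001]
contact_force: [-2.9, 0.8, 8.8]
gripper_width: 0.64
grasp_force: 40.7
```

Run:
```python
from pl import *
plan((*tray(-.01),.13,4.5),(*tray(-.01),.047,4.5))
```

```text
now [ 0.4699 -0.1026  0.037 ] 4.86 tilt [0.0019 0.0007] w 0.64 gf 40.7 q7 [-0.27  0.5   0.44  2.18 -0.41  0.54  0.56] t 3.43
slide [270.   90.1 -93. ] roll 0.36
slide [ 0.  0. 83.] roll -0.0
```

Emit:
send_rows([
  [0,0,-15],
  [0,0,-50],
  [0,0,-85],
  [10,5,-110],
  [45,15,-110],
  [80,28,-110],
  [115,40,-110],
  [150,50,-110],
], roll=[0,0,0,0,0,0,0,0], claw=[0.3,0.3,0.3,0.3,0.3,0.3,0.3,0.3])

```text
t: 4.1
eef_pos: [0.5069, 0.0529, 0.1467]
tool_rot: [0.0, 0.677, 0.736, 0.001]
contact_force: [1.5, -0.0, -1.8]
gripper_width: 0.643
grasp_force: 43.8
```

Emit:
send_rows([
  [35,12,0],
  [70,24,0],
  [95,34,0],
  [115,39,0],
  [120,40,0],
  [120,40,0],
  [120,40,20],
  [120,40,25],
], roll=[0,0,0,0,0,0,0,0], claw=[0.3,0.3,0.3,0.3,0.3,0.3,0.3,0.3])

```text
t: 4.77
eef_pos: [0.5347, 0.1719, 0.1193]
tool_rot: [-0.0, 0.677, 0.736, -0.001]
contact_force: [-0.6, -0.5, -2.3]
gripper_width: 0.64
grasp_force: 43.7
```

Run:
```python
from pl import *
from h import *
plan((*tray(-.01),.049,4.5))
cv2.imwrite("pics/s1.png",bot.read_camera("scene")[:,:,::-1])
```

```text
now [0.5347 0.1719 0.1193] 4.76 tilt [-0.002  -0.0014] w 0.64 gf 43.7 q7 [-0.8   0.46  0.48  1.95 -0.3   0.8  -0.06] t 4.77
slide [ 2.   2.3 70.3] roll 0.26
```

View pics/s1.png

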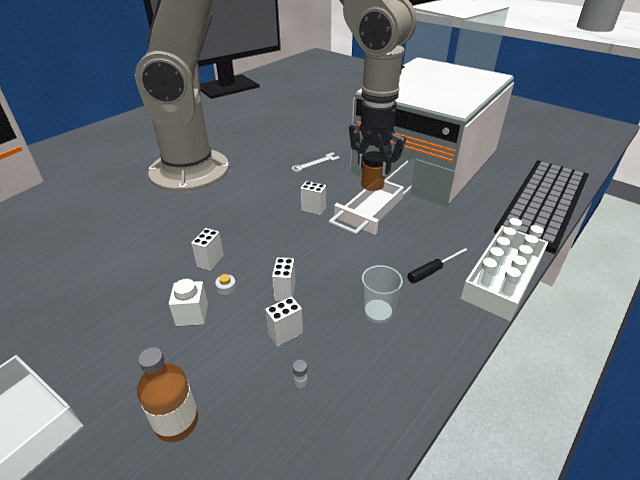

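The jar hangs upright over the drawer at (373,172). I'll lower it and release.

Emit:
send_rows([
  [2,2,15],
  [2,2,30],
  [2,2,42],
  [2,2,52],
  [2,2,60],
  [2,2,66],
  [2,2,70],
  [2,2,70],
], roll=[0,0,0,0,0,0,0,0], claw=[0.3,0.3,0.3,0.3,0.3,0.3,0.3,0.3])

```text
t: 5.48
eef_pos: [0.5375, 0.1759, 0.05]
tool_rot: [-0.0, 0.677, 0.736, -0.0]
contact_force: [-0.2, -1.0, -2.4]
gripper_width: 0.642
grasp_force: 43.7
```

Emit:
send_rows([
  [0,0,0],
  [0,0,0],
  [0,0,0],
  [0,0,0],
  [0,0,0],
  [0,0,0],
  [0,0,-15],
  [0,0,-50],
], roll=[0,0,0,0,0,0,0,0], claw=[0.7,0.75,0.85,1,1,1,1,1])

```text
t: 6.15
eef_pos: [0.5348, 0.1753, 0.0977]
tool_rot: [-0.001, 0.676, 0.737, -0.004]
contact_force: [1.1, 0.4, 0.4]
gripper_width: 1.0
grasp_force: 0.0
```

Run:
```python
from pl import *
plan((*tray(-.01),.15,4.5),(.468,-.334,.15,45.4),(.468,-.334,.036,45.4))
```

```text
now [0.5348 0.1753 0.0977] 4.88 tilt [-0.0069 -0.0036] w 1.0 gf 0.0 q7 [-0.79  0.5   0.47  1.96 -0.32  0.76 -0.05] t 6.15
slide [ -1.4   1.8 -52.3] roll 0.38
slide [-501.1 -108.4   -0. ] roll -40.9
slide [  0.   0. 114.] roll -0.0
```

Emit:
send_rows([
  [0,0,-35],
  [-5,0,-60],
  [-35,-7,-60],
  [-75,-15,-60],
  [-115,-24,-60],
  [-155,-33,-60],
  [-195,-42,-60],
  [-235,-50,-60],
], roll=[0,0,0,-5,-10,-15,-20,-25], claw=[1,1,1,1,1,1,1,1])

```text
t: 6.82
eef_pos: [0.5072, -0.064, 0.1609]
tool_rot: [0.0, 0.499, 0.867, 0.0]
contact_force: [1.1, 0.4, -0.0]
gripper_width: 1.001
grasp_force: 0.0
```

Run:
```python
from pl import *
plan((.468,-.334,.15,45.4),(.468,-.334,.036,45.4))
```

```text
now [ 0.5072 -0.064   0.1609] 30.12 tilt [0.0004 0.0003] w 1.001 gf 0.0 q7 [-0.4   0.32  0.48  2.04 -0.2   0.83  0.73] t 6.82
slide [-213.9 -169.4   10.9] roll -15.28
slide [  0.   0. 114.] roll -0.0
```

Emit:
send_rows([
  [-30,-24,0],
  [-60,-48,0],
  [-91,-72,0],
  [-122,-97,0],
  [-152,-121,0],
  [-183,-145,0],
  [-205,-162,0],
  [-214,-169,0],
], roll=[-3,-6,-10,-13,-15,-15,-15,-15], claw=[1,1,1,1,1,1,1,1])

```text
t: 7.48
eef_pos: [0.4659, -0.3373, 0.1611]
tool_rot: [0.001, 0.387, 0.922, -0.001]
contact_force: [0.3, -0.6, -0.3]
gripper_width: 1.003
grasp_force: 0.0
```

Emit:
send_rows([
  [0,0,0],
  [0,0,0],
  [0,0,0],
  [0,0,0],
  [0,0,0],
  [0,0,0],
  [0,0,0],
  [0,0,0],
], roll=[0,0,0,0,0,0,0,0], claw=[1,1,1,1,1,1,1,1])

```text
t: 8.15
eef_pos: [0.4681, -0.3316, 0.1606]
tool_rot: [0.0, 0.384, 0.924, 0.0]
contact_force: [-0.1, -0.5, 0.3]
gripper_width: 0.999
grasp_force: 0.0
```

Run:
```python
from pl import *
from h import *
plan((.468,-.334,.036,45.4))
t=bot.read_camera("top")[:,:,::-1].copy();cv2.imwrite("pics/t2.png",t)
cv2.imwrite("pics/t2c.png",cv2.resize(t[190:260,150:300],None,fx=5,fy=5,interpolation=cv2.INTER_CUBIC))
```

```text
now [ 0.4681 -0.3316  0.1606] 44.9 tilt [0.0001 0.0001] w 0.999 gf 0.0 q7 [ 0.13  0.42  0.48  1.9  -0.25  0.88  1.52] t 8.15
slide [ -1.7  -1.7 124.6] roll -0.5
```

View pics/t2c.png

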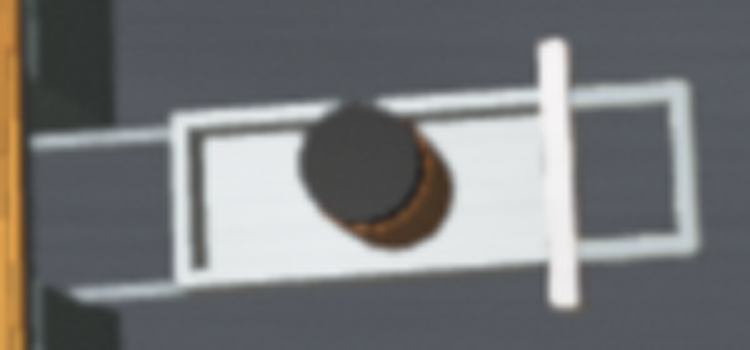

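The jar stands in the drawer, cap at crop (361,163), about top (222,222). Now I'll grasp the bottle.

Emit:
send_rows([
  [-2,-2,25],
  [-2,-2,60],
  [-2,-2,90],
  [-2,-2,112],
  [-2,-2,122],
  [-2,-2,125],
  [-2,-2,125],
  [-2,-2,125],
], roll=[0,0,0,0,0,0,0,0], claw=[1,1,1,1,1,1,1,1])

```text
t: 8.87
eef_pos: [0.4686, -0.3355, 0.0368]
tool_rot: [0.001, 0.384, 0.923, -0.0]
contact_force: [0.5, 0.3, -0.9]
gripper_width: 1.002
grasp_force: 0.0
```

Emit:
send_rows([
  [0,0,0],
  [0,0,0],
  [0,0,0],
  [0,0,0],
  [0,0,0],
  [0,0,0],
  [0,0,0],
  [0,0,0],
], roll=[0,0,0,0,0,0,0,0], claw=[0.5,0.5,0.3,0.3,0.3,0.3,0.3,0.3], force=40)

```text
t: 9.53
eef_pos: [0.4687, -0.3352, 0.0369]
tool_rot: [0.001, 0.384, 0.923, 0.0]
contact_force: [-0.8, 1.1, 5.1]
gripper_width: 0.644
grasp_force: 43.7
```

Run:
```python
from pl import *
from h import *
t=cv2.imread("pics/t2.png")
c=cv2.resize(t[200:245,200:250],None,fx=4,fy=4,interpolation=cv2.INTER_CUBIC)
m=(c.max(2)<85).astype(np.uint8)
cs,_=cv2.findContours(m,cv2.RETR_EXTERNAL,cv2.CHAIN_APPROX_NONE);k=max(cs,key=cv2.contourArea)
# black cap: neutral colour only
m=((c.max(2).astype(int)-c.min(2)<12)&(c.max(2)<76)).astype(np.uint8);m=cv2.morphologyEx(m,cv2.MORPH_OPEN,np.ones((25,25),np.uint8))
cs,_=cv2.findContours(m,cv2.RETR_EXTERNAL,cv2.CHAIN_APPROX_NONE);k=max(cs,key=cv2.contourArea)
e=cv2.fitEllipse(k);uv=(np.array(e[0])+.5)/4-.5+[200,200];p=plane("top",uv,.092)[:2];print(uv,np.array(e[1])/4,p,"tray uv",(p-O)@X,(p-O)@[-X[1],X[0]])
plan((.468,-.334,.15,45.4),(.50,-.05,.15,20),(*tray(.049),.15,4.5),(*tray(.049),.049,4.5))
```

```text
[222.1145134  222.42667198] [21.59531975 22.6036396 ] [0.53656704 0.17441266] tray uv -0.009602129789114741 0.00018732049631709272
now [ 0.4687 -0.3352  0.0369] 44.86 tilt [ 0.002  -0.0007] w 0.644 gf 43.7 q7 [ 0.22  0.6   0.39  1.96 -0.36  0.65  1.62] t 9.53
slide [   1.4    0.4 -113.1] roll -0.54
slide [176.6 224.7  -0. ] roll 25.4
slide [254.8 127.   -0. ] roll 15.5
slide [  0.   0. 101.] roll -0.0
```

Emit:
send_rows([
  [0,0,-15],
  [0,0,-50],
  [0,0,-85],
  [5,5,-115],
  [25,30,-115],
  [50,60,-115],
  [75,93,-115],
  [99,125,-115],
], roll=[0,0,0,0,3,6,10,14], claw=[0.3,0.3,0.3,0.3,0.3,0.3,0.3,0.3])

```text
t: 10.2
eef_pos: [0.4863, -0.1748, 0.151]
tool_rot: [0.0, 0.495, 0.869, 0.0]
contact_force: [1.0, 0.4, -3.1]
gripper_width: 0.646
grasp_force: 43.7
```

Run:
```python
from pl import *
plan((.53,.05,.15,10),(*tray(.048),.15,4.5))
```

```text
now [ 0.4863 -0.1748  0.151 ] 30.6 tilt [0.0007 0.0006] w 0.646 gf 43.7 q7 [-0.21  0.35  0.53  2.04 -0.24  0.82  1.  ] t 10.2
slide [171.3 152.1   1. ] roll 20.6
slide [178.7  33.8  -0. ] roll 5.5
```

Emit:
send_rows([
  [22,19,-10],
  [44,39,-15],
  [66,58,-15],
  [88,78,-15],
  [110,97,-15],
  [132,117,-15],
  [152,135,-15],
  [171,152,-15],
], roll=[3,6,9,12,15,18,20,21], claw=[0.3,0.3,0.3,0.3,0.3,0.3,0.3,0.3])

```text
t: 10.87
eef_pos: [0.5292, 0.0502, 0.1658]
tool_rot: [-0.0, 0.644, 0.765, 0.0]
contact_force: [0.6, 0.2, -2.0]
gripper_width: 0.652
grasp_force: 43.6
```

Run:
```python
from pl import *
plan((*tray(.048),.165,4.5))
```

```text
now [0.5292 0.0502 0.1658] 9.8 tilt [0.0001 0.0006] w 0.652 gf 43.6 q7 [-0.66  0.36  0.56  1.99 -0.25  0.86  0.2 ] t 10.87
slide [178.5  33.9   0.8] roll 5.3
```

Emit:
send_rows([
  [28,5,0],
  [58,11,0],
  [90,17,0],
  [120,23,0],
  [148,28,0],
  [168,32,0],
  [177,34,0],
  [179,34,0],
], roll=[2,4,5,5,5,5,5,5], claw=[0.3,0.3,0.3,0.3,0.3,0.3,0.3,0.3])

```text
t: 11.53
eef_pos: [0.5318, 0.2327, 0.1655]
tool_rot: [-0.0, 0.675, 0.738, 0.0]
contact_force: [0.4, 0.3, -2.9]
gripper_width: 0.647
grasp_force: 43.6
```

Emit:
send_rows([
  [0,0,0],
  [0,0,0],
  [0,0,0],
  [0,0,5],
  [0,0,10],
  [0,0,15],
  [0,0,20],
  [0,0,20],
], roll=[0,0,0,0,0,0,0,0], claw=[0.3,0.3,0.3,0.3,0.3,0.3,0.3,0.3])

```text
t: 12.2
eef_pos: [0.5314, 0.2299, 0.1441]
tool_rot: [-0.0, 0.677, 0.736, -0.001]
contact_force: [-0.4, 0.4, -3.0]
gripper_width: 0.65
grasp_force: 43.6
```

Run:
```python
from pl import *
from h import *
plan((*tray(.048),.049,4.5))
s=bot.read_camera("scene")[:,:,::-1]
cv2.imwrite("pics/s3.png",cv2.resize(s[90:240,310:470],None,fx=3.6,fy=3.6,interpolation=cv2.INTER_CUBIC))
```

```text
now [0.5314 0.2299 0.1441] 4.85 tilt [-0.002  -0.0012] w 0.65 gf 43.6 q7 [-0.91  0.46  0.52  1.9  -0.29  0.86 -0.16] t 12.2
slide [ 1.8  1.  95.1] roll 0.35
```

View pics/s3.png

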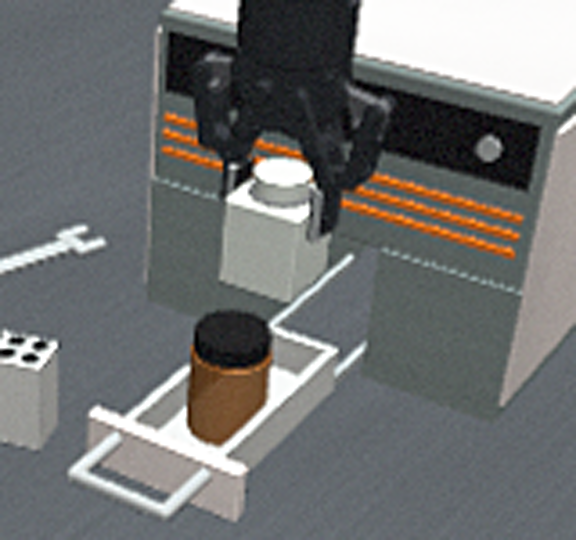

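The bottle hangs level and square over the deep end of the drawer at crop (272,240), clear of the jar at (230,375). I'll lower it.

Emit:
send_rows([
  [2,1,10],
  [2,1,22],
  [2,1,34],
  [2,1,46],
  [2,1,56],
  [2,1,63],
  [2,1,68],
  [2,1,70],
], roll=[0.3,0.3,0.3,0.3,0.3,0.3,0.3,0.3], claw=[0.3,0.3,0.3,0.3,0.3,0.3,0.3,0.3])

```text
t: 12.92
eef_pos: [0.5328, 0.2322, 0.0746]
tool_rot: [-0.0, 0.678, 0.735, -0.001]
contact_force: [0.8, 0.4, -2.3]
gripper_width: 0.646
grasp_force: 43.7
```

Emit:
send_rows([
  [0,0,5],
  [0,0,10],
  [0,0,15],
  [0,0,19],
  [0,0,22],
  [0,0,24],
  [0,0,25],
  [0,0,25],
], roll=[0,0,0,0,0,0,0,0], claw=[0.3,0.3,0.3,0.3,0.3,0.3,0.3,0.3])

```text
t: 13.58
eef_pos: [0.5331, 0.2325, 0.0504]
tool_rot: [-0.0, 0.678, 0.735, -0.0]
contact_force: [0.7, -0.2, -1.9]
gripper_width: 0.649
grasp_force: 43.7
```

Run:
```python
from pl import *
plan((*tray(.048),.049,4.5))
```

```text
now [0.5331 0.2325 0.0504] 4.56 tilt [-0.0001 -0.0001] w 0.649 gf 43.7 q7 [-0.85  0.6   0.44  1.94 -0.39  0.69 -0.09] t 13.58
slide [-0.6 -0.9  1.4] roll 0.06
```

Not yet in contact; it's about 1 mm above the floor. I'll lower it that last bit and release.

Emit:
send_rows([
  [0,0,1],
  [0,0,2],
  [0,0,2],
  [0,0,2],
  [0,0,2],
  [0,0,2],
  [0,0,2],
  [0,0,2],
], roll=[0,0,0,0,0,0,0,0], claw=[0.3,0.3,0.3,0.6,0.7,0.8,1,1])

```text
t: 14.25
eef_pos: [0.5332, 0.2325, 0.0486]
tool_rot: [0.0, 0.678, 0.735, 0.0]
contact_force: [-0.3, -0.9, -0.1]
gripper_width: 1.001
grasp_force: 0.0
```

Emit:
send_rows([
  [0,0,0],
  [0,0,0],
  [0,0,-15],
  [0,0,-45],
  [0,0,-80],
  [0,0,-110],
  [-20,0,-120],
  [-50,0,-120],
], roll=[0,0,0,0,0,0,-3,-8], claw=[1,1,1,1,1,1,1,1])

```text
t: 14.92
eef_pos: [0.5388, 0.1864, 0.1718]
tool_rot: [0.001, 0.622, 0.783, 0.003]
contact_force: [1.2, -0.9, -0.2]
gripper_width: 0.994
grasp_force: 0.0
```

Run:
```python
from pl import *
plan((.59,-.02,.16,40),(.6405,-.249,.15,74.5))
```

```text
now [0.5388 0.1864 0.1718] 13.02 tilt [0.0054 0.0042] w 0.994 gf 0.0 q7 [-0.84  0.4   0.52  1.9  -0.25  0.9   0.02] t 14.92
slide [-212.7    3.4   11.8] roll -26.98
slide [-207.9 -108.5   10. ] roll -34.5
```

Emit:
send_rows([
  [-26,0,5],
  [-53,1,10],
  [-80,2,10],
  [-107,2,10],
  [-134,3,10],
  [-160,3,10],
  [-187,3,10],
  [-213,3,10],
], roll=[-4,-8,-12,-16,-20,-24,-27,-27], claw=[1,1,1,1,1,1,1,1])

```text
t: 15.58
eef_pos: [0.5864, -0.0262, 0.1586]
tool_rot: [0.0, 0.425, 0.905, 0.0]
contact_force: [0.4, -0.1, 0.2]
gripper_width: 0.999
grasp_force: 0.0
```

Run:
```python
from pl import *
plan((.6405,-.249,.15,74.5))
```

```text
now [ 0.5864 -0.0262  0.1586] 39.7 tilt [0.0001 0.0001] w 0.999 gf 0.0 q7 [-0.39  0.44  0.43  1.86 -0.23  0.89  0.84] t 15.58
slide [-206.  -100.7    8.6] roll -34.8
```

Emit:
send_rows([
  [-28,-13,0],
  [-57,-27,0],
  [-86,-41,0],
  [-115,-56,0],
  [-144,-70,0],
  [-172,-84,0],
  [-195,-95,0],
  [-206,-101,0],
], roll=[-5,-10,-15,-20,-25,-30,-35,-35], claw=[1,1,1,1,1,1,1,1])

```text
t: 16.25
eef_pos: [0.6391, -0.2527, 0.1587]
tool_rot: [0.0, 0.135, 0.991, -0.001]
contact_force: [-0.8, -1.9, -0.6]
gripper_width: 1.002
grasp_force: 0.0
```

Emit:
send_rows([
  [0,0,0],
  [0,0,0],
  [0,0,0],
  [0,0,0],
  [0,0,0],
  [0,0,0],
  [0,0,0],
  [0,0,0],
], roll=[0,0,0,0,0,0,0,0], claw=[1,1,1,1,1,1,1,1])

```text
t: 16.92
eef_pos: [0.6397, -0.2472, 0.1587]
tool_rot: [0.0, 0.134, 0.991, 0.0]
contact_force: [-0.3, -0.2, 0.1]
gripper_width: 1.004
grasp_force: 0.0
```

Run:
```python
from pl import *
from h import *
plan((.6405,-.249,.036,74.5))
t=bot.read_camera("top")[:,:,::-1].copy();cv2.imwrite("pics/t4.png",t)
cv2.imwrite("pics/t4c.png",cv2.resize(t[190:260,150:300],None,fx=5,fy=5,interpolation=cv2.INTER_CUBIC))
```

```text
now [ 0.6397 -0.2472  0.1587] 74.58 tilt [0.0001 0.0001] w 1.004 gf 0.0 q7 [ 0.07  0.58  0.3   1.61 -0.19  0.99  1.74] t 16.92
slide [ -1.2  -1.5 122.7] roll 0.08
```

View pics/t4c.png

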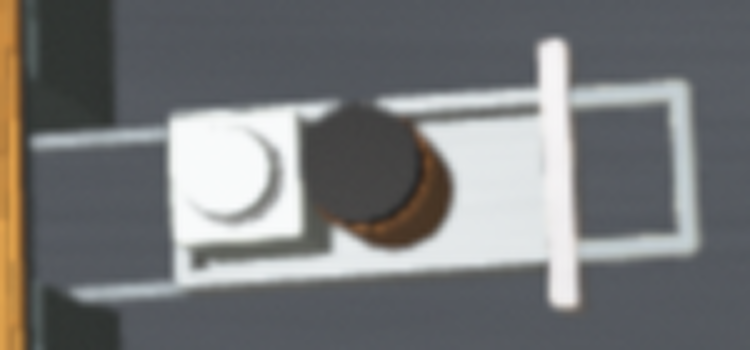

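The bottle stands square at the deep end (crop 235,180), next to the jar (360,163). The space in front, crop 450-540, is free for the block.

Emit:
send_rows([
  [-1,-1,25],
  [-1,-1,60],
  [-1,-1,90],
  [-1,-1,112],
  [-1,-1,121],
  [-1,-1,123],
  [-1,-1,123],
  [-1,-1,123],
], roll=[0,0,0,0,0,0,0,0], claw=[1,1,1,1,1,1,1,1])

```text
t: 17.63
eef_pos: [0.6415, -0.2496, 0.0373]
tool_rot: [0.001, 0.134, 0.991, -0.0]
contact_force: [-0.1, -0.7, -0.0]
gripper_width: 0.999
grasp_force: 0.0
```

Emit:
send_rows([
  [0,0,0],
  [0,0,0],
  [0,0,0],
  [0,0,0],
  [0,0,0],
  [0,0,0],
  [0,0,0],
  [0,0,0],
], roll=[0,0,0,0,0,0,0,0], claw=[0.5,0.5,0.3,0.3,0.3,0.3,0.3,0.3], force=50)

```text
t: 18.3
eef_pos: [0.6414, -0.2491, 0.0372]
tool_rot: [0.001, 0.134, 0.991, -0.0]
contact_force: [-0.5, 1.2, 6.1]
gripper_width: 0.645
grasp_force: 54.7
```

Run:
```python
from pl import *
plan((.6405,-.249,.16,74.5),(.60,-.08,.16,40),(*tray(-.059),.16,4.5))
```

```text
now [ 0.6414 -0.2491  0.0372] 74.56 tilt [ 0.0023 -0.0004] w 0.645 gf 54.7 q7 [ 0.11  0.72  0.25  1.67 -0.24  0.78  1.77] t 18.3
slide [ 9.000e-01 -1.000e-01 -1.228e+02] roll 0.06
slide [ 84.2 152.   -0. ] roll 34.5
slide [195.3  86.4  -0. ] roll 35.5
```

Emit:
send_rows([
  [0,0,-15],
  [0,0,-50],
  [0,0,-85],
  [0,5,-115],
  [15,28,-123],
  [32,57,-123],
  [49,88,-123],
  [66,119,-123],
], roll=[0,0,0,0,5,11,18,25], claw=[0.3,0.3,0.3,0.3,0.3,0.3,0.3,0.3])

```text
t: 18.97
eef_pos: [0.6073, -0.1156, 0.1594]
tool_rot: [-0.0, 0.349, 0.937, 0.0]
contact_force: [1.5, 0.4, -4.1]
gripper_width: 0.648
grasp_force: 54.8
```

Run:
```python
from pl import *
plan((*tray(-.060),.15,4.5))
```

```text
now [ 0.6073 -0.1156  0.1594] 49.14 tilt [0.     0.0007] w 0.648 gf 54.8 q7 [-0.21  0.48  0.4   1.79 -0.23  0.92  1.15] t 18.97
slide [207.2 137.8   9.4] roll 44.64
```

Emit:
send_rows([
  [29,19,0],
  [58,39,0],
  [88,58,0],
  [117,78,0],
  [146,97,0],
  [172,114,0],
  [195,130,0],
  [207,138,0],
], roll=[6,12,18,24,30,36,42,44.6], claw=[0.3,0.3,0.3,0.3,0.3,0.3,0.3,0.3])

```text
t: 19.63
eef_pos: [0.5385, 0.1273, 0.1588]
tool_rot: [-0.001, 0.676, 0.737, 0.0]
contact_force: [0.0, 0.2, -4.8]
gripper_width: 0.651
grasp_force: 54.8
```

Emit:
send_rows([
  [0,0,0],
  [0,0,0],
  [0,0,0],
  [0,0,5],
  [0,0,10],
  [0,0,15],
  [0,0,15],
  [0,0,15],
], roll=[0,0,0,0,0,0,0,0], claw=[0.3,0.3,0.3,0.3,0.3,0.3,0.3,0.3])

```text
t: 20.3
eef_pos: [0.54, 0.122, 0.1429]
tool_rot: [-0.0, 0.676, 0.737, -0.001]
contact_force: [0.6, -0.2, -3.2]
gripper_width: 0.645
grasp_force: 54.8
```

Run:
```python
from pl import *
plan((*tray(-.060),.049,4.5))
```

```text
now [0.54   0.122  0.1429] 4.91 tilt [-0.0012 -0.0006] w 0.645 gf 54.8 q7 [-0.77  0.43  0.56  1.96 -0.3   0.84  0.04] t 20.3
slide [ 2.1  0.8 93.9] roll 0.41
```

Emit:
send_rows([
  [2,1,5],
  [2,1,15],
  [2,1,25],
  [2,1,35],
  [2,1,43],
  [2,1,49],
  [2,1,50],
  [2,1,50],
], roll=[0.4,0.4,0.4,0.4,0.4,0.4,0.4,0.4], claw=[0.3,0.3,0.3,0.3,0.3,0.3,0.3,0.3])

```text
t: 20.97
eef_pos: [0.5409, 0.1245, 0.093]
tool_rot: [-0.0, 0.678, 0.735, -0.001]
contact_force: [0.1, -0.1, -3.2]
gripper_width: 0.646
grasp_force: 54.8
```

Run:
```python
from pl import *
from h import *
plan((*tray(-.060),.049,4.5))
s=bot.read_camera("scene")[:,:,::-1]
cv2.imwrite("pics/s5.png",cv2.resize(s[110:240,310:450],None,fx=4,fy=4,interpolation=cv2.INTER_CUBIC))
```

```text
now [0.5409 0.1245 0.093 ] 4.55 tilt [-0.001  -0.0005] w 0.646 gf 54.8 q7 [-0.74  0.5   0.51  1.99 -0.36  0.74  0.07] t 20.97
slide [-0.3 -0.2 44. ] roll 0.05
```

View pics/s5.png

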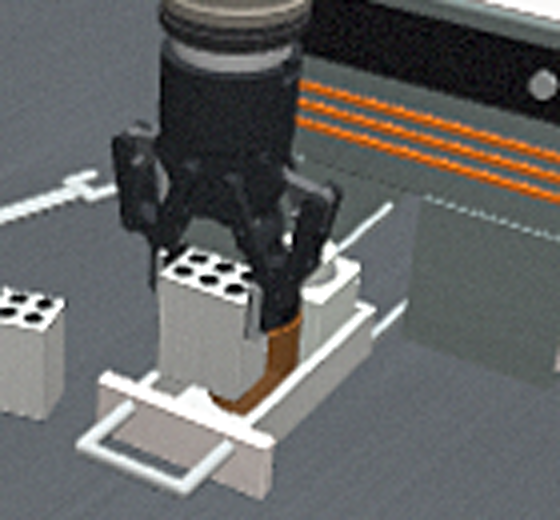

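The block sits aligned above the front gap (crop 215,320), square to the plate and clear of the jar. I'll lower it.

Emit:
send_rows([
  [0,0,5],
  [0,0,12],
  [0,0,19],
  [0,0,26],
  [0,0,32],
  [0,0,37],
  [0,0,40],
  [0,0,41],
], roll=[0,0,0,0,0,0,0,0], claw=[0.3,0.3,0.3,0.3,0.3,0.3,0.3,0.3])

```text
t: 21.68
eef_pos: [0.5408, 0.1246, 0.0518]
tool_rot: [-0.0, 0.678, 0.735, -0.0]
contact_force: [0.3, -0.1, -3.4]
gripper_width: 0.65
grasp_force: 54.8
```

Emit:
send_rows([
  [0,0,1],
  [0,0,2],
  [0,0,3],
  [0,0,3],
  [0,0,3],
  [0,0,3],
  [0,0,3],
  [0,0,3],
], roll=[0,0,0,0,0,0,0,0], claw=[0.3,0.3,0.3,0.3,0.3,0.3,0.3,0.3])

```text
t: 22.35
eef_pos: [0.5412, 0.1247, 0.0496]
tool_rot: [0.0, 0.678, 0.735, 0.0]
contact_force: [0.7, -0.3, -4.1]
gripper_width: 0.644
grasp_force: 54.8
```

Run:
```python
from pl import *
plan((*tray(-.060),.049,4.5));print(bot.get_obs()["contact_force"])
```

```text
now [0.5412 0.1247 0.0496] 4.56 tilt [0.0001 0.0001] w 0.644 gf 54.8 q7 [-0.7   0.57  0.47  2.01 -0.41  0.66  0.11] t 22.35
slide [-0.5 -0.5  0.6] roll 0.06
[ 0.65327363 -0.26698058 -4.05817073]
```

Emit:
send_rows([
  [0,0,1],
  [0,0,1.5],
  [0,0,1.5],
  [0,0,1.5],
  [0,0,1.5],
  [0,0,1.5],
  [0,0,1.5],
  [0,0,1.5],
], roll=[0,0,0,0,0,0,0,0], claw=[0.3,0.3,0.3,0.6,0.7,0.8,1,1])

```text
t: 23.02
eef_pos: [0.5415, 0.1247, 0.0482]
tool_rot: [0.0, 0.678, 0.735, 0.0]
contact_force: [-0.5, 0.1, -0.2]
gripper_width: 0.999
grasp_force: 0.0
```

Emit:
send_rows([
  [0,0,0],
  [0,0,0],
  [0,0,-15],
  [0,0,-45],
  [0,0,-80],
  [0,0,-110],
  [-25,0,-120],
  [-55,0,-120],
], roll=[0,0,0,0,0,0,0,0], claw=[1,1,1,1,1,1,0.5,0])

```text
t: 23.68
eef_pos: [0.5477, 0.0723, 0.1712]
tool_rot: [0.001, 0.676, 0.736, 0.003]
contact_force: [0.2, -0.9, -0.3]
gripper_width: 0.747
grasp_force: 0.0
```

Emit:
send_rows([
  [-30,0,0],
  [-65,0,0],
  [-100,0,0],
  [-130,0,0],
  [-145,0,0],
  [-145,0,0],
  [-145,0,0],
  [-145,0,0],
], roll=[0,0,0,0,0,0,0,0], claw=[0,0,0,0,0,0,0,0])

```text
t: 24.35
eef_pos: [0.5571, -0.0733, 0.1678]
tool_rot: [-0.0, 0.678, 0.735, 0.0]
contact_force: [-0.6, 0.5, 0.4]
gripper_width: -0.001
grasp_force: 0.0
```

Run:
```python
from pl import *
from h import *
plan((*tray(-.18),.16,4.5),(*tray(-.18),.02,4.5))
t=bot.read_camera("top")[:,:,::-1].copy();cv2.imwrite("pics/t6.png",t)
s=bot.read_camera("scene")[:,:,::-1];cv2.imwrite("pics/sc6.png",s)
W=np.vstack([cv2.resize(t[185:265,150:350],None,fx=3,fy=3,interpolation=cv2.INTER_CUBIC),cv2.resize(s[120:240,290:490],None,fx=3,fy=3,interpolation=cv2.INTER_CUBIC)])
cv2.imwrite("pics/c6.png",W)
```

```text
now [ 0.5571 -0.0733  0.1678] 4.63 tilt [-0.0004  0.0008] w -0.001 gf 0.0 q7 [-0.46  0.41  0.61  1.92 -0.3   0.9   0.39] t 24.35
slide [78.2 -0.6  7.8] roll 0.13
slide [  0.   0. 140.] roll -0.0
```

View pics/c6.png

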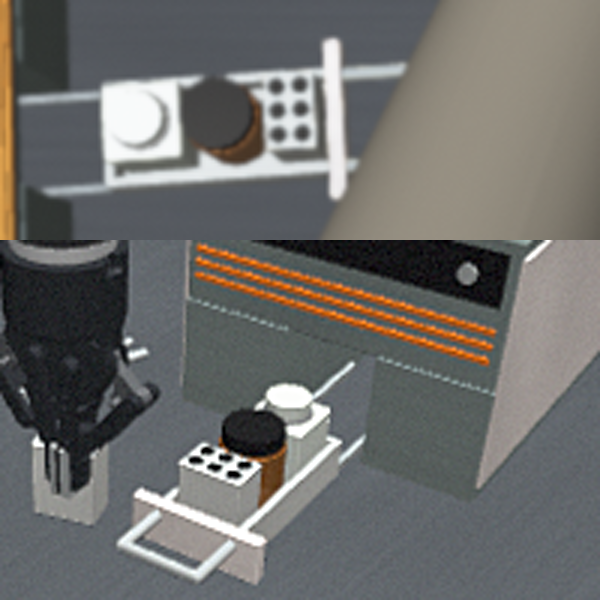

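All three stand in the drawer: top crop shows bottle (140,120), jar (222,115), block (290,112). The fingers are shut and clear. Next I'll go down in front of the handle bar.

Emit:
send_rows([
  [25,0,20],
  [55,0,40],
  [70,0,65],
  [75,0,95],
  [75,0,120],
  [75,0,138],
  [75,0,146],
  [75,0,146],
], roll=[0,0,0,0,0,0,0,0], claw=[0,0,0,0,0,0,0,0])

```text
t: 25.12
eef_pos: [0.5498, 0.0011, 0.0205]
tool_rot: [-0.001, 0.678, 0.735, -0.001]
contact_force: [0.2, 0.2, 0.1]
gripper_width: 0.002
grasp_force: 0.0
```

Run:
```python
from pl import *
from h import *
plan((*tray(-.153),.022,4.5),(*tray(.055),.022,4.5));print(bot.get_obs()["contact_force"])
t=cv2.imread("pics/t6.png");d=dots(t,(246,222),14,110);print(np.round(d,1).tolist())
for q in d: p=plane("top",q[:2],.082)[:2]-O;print(np.round([p@X,p@[-X[1],X[0]]],4))
```

```text
now [0.5498 0.0011 0.0205] 4.65 tilt [-0.0033 -0.0001] w 0.002 gf 0.0 q7 [-0.46  0.62  0.46  2.02 -0.46  0.6   0.39] t 25.12
slide [30.4  0.6 -1.5] roll 0.15
slide [208.  -0.  -0.] roll -0.0
[0.19339985 0.19600446 0.11333705]
[[242.3, 229.4, 169.5], [250.3, 228.9, 175.0], [242.0, 221.4, 171.0], [249.8, 220.8, 164.0], [241.6, 213.4, 170.5], [255.9, 224.8, 792.5], [249.5, 212.8, 169.5]]
[-0.05    0.0164]
[-0.0672  0.0166]
[-0.0503 -0.0011]
[-0.0671 -0.0011]
[-0.0503 -0.0186]
[-0.0796  0.0084]
[-0.0671 -0.0186]
```

The block is at tray (-58.7, -1.1) mm and square. Now I'll push gently.

Emit:
send_rows([
  [8,0,0],
  [14,0,0],
  [18,0,0],
  [22,0,0],
  [27,0,0],
  [33,0,0],
  [41,0,0],
  [50,0,0],
], roll=[0,0,0,0,0,0,0,0], claw=[0,0,0,0,0,0,0,0])

```text
t: 25.78
eef_pos: [0.5478, 0.0487, 0.0228]
tool_rot: [0.001, 0.679, 0.734, 0.0]
contact_force: [1.4, -5.4, 3.3]
gripper_width: -0.001
grasp_force: 2.3
```

Emit:
send_rows([
  [10,0,0],
  [20,0,0],
  [30,0,0],
  [40,0,0],
  [50,0,0],
  [60,0,0],
  [70,0,0],
  [80,0,0],
], roll=[0,0,0,0,0,0,0,0], claw=[0,0,0,0,0,0,0,0])

```text
t: 26.45
eef_pos: [0.541, 0.1308, 0.0221]
tool_rot: [0.0, 0.678, 0.735, 0.0]
contact_force: [2.9, -4.4, 3.2]
gripper_width: -0.0
grasp_force: 2.2
```

Run:
```python
from pl import *
plan((*tray(.055),.022,4.5));print(bot.get_obs()["contact_force"])
```

```text
now [0.541  0.1308 0.0221] 4.56 tilt [0.0006 0.    ] w -0.0 gf 2.2 q7 [-0.71  0.62  0.47  2.01 -0.48  0.61  0.16] t 26.45
slide [ 1.085e+02 -7.000e-01  1.000e-01] roll 0.06
[ 2.89080559 -4.42083837  3.23923645]
```

Emit:
send_rows([
  [10,0,0],
  [20,0,0],
  [30,0,0],
  [40,0,0],
  [50,0,0],
  [60,0,0],
  [70,0,0],
  [78,0,0],
], roll=[0,0,0,0,0,0,0,0], claw=[0,0,0,0,0,0,0,0])

```text
t: 27.12
eef_pos: [0.5344, 0.2089, 0.0219]
tool_rot: [-0.0, 0.678, 0.735, 0.0]
contact_force: [3.0, -5.0, 2.0]
gripper_width: 0.0
grasp_force: 2.2
```

Emit:
send_rows([
  [5,0,0],
  [9,0,0],
  [12,0,0],
  [15,0,0],
  [18,0,0],
  [20,0,0],
  [22,0,0],
  [23,0,0],
], roll=[0,0,0,0,0,0,0,0], claw=[0,0,0,0,0,0,0,0])

```text
t: 27.78
eef_pos: [0.5325, 0.2302, 0.0219]
tool_rot: [-0.0, 0.678, 0.735, -0.0]
contact_force: [1.3, -6.6, 0.0]
gripper_width: 0.004
grasp_force: 3.4
```

Run:
```python
from pl import *
from dr import *
plan((*tray(.055),.022,4.5))
t=bot.read_camera("top")[:,:,::-1].copy();cv2.imwrite("pics/t7.png",t)
e=edges(t,range(200,215,1),0,156,190,0,160);print(e.round(1).tolist())
g=cv2.cvtColor(t,cv2.COLOR_BGR2GRAY);print(g[205,135:200].tolist());print(g[245,135:200].tolist())
```

```text
now [0.5325 0.2302 0.0219] 4.56 tilt [-0.0006 -0.0005] w 0.004 gf 3.4 q7 [-0.88  0.65  0.48  1.96 -0.49  0.65 -0.  ] t 27.78
slide [ 8.6 -0.1 -0.1] roll 0.06
[[162.3, 200.0], [162.4, 201.0], [162.5, 202.0], [162.5, 203.0], [162.5, 204.0], [162.4, 205.0]]
[104, 103, 102, 101, 100, 98, 98, 95, 93, 92, 91, 89, 88, 86, 84, 82, 81, 79, 77, 74, 72, 71, 69, 67, 74, 107, 152, 170, 142, 92, 59, 52, 53, 53, 51, 53, 51, 57, 76, 100, 96, 74, 52, 35, 24, 22, 22, 21, 21, 20, 22, 24, 35, 47, 51, 52, 52, 52, 54, 60, 83, 95, 78, 48, 29]
[62, 61, 58, 58, 59, 57, 57, 57, 56, 55, 55, 55, 55, 53, 53, 53, 53, 51, 52, 52, 59, 89, 131, 162, 177, 184, 195, 200, 201, 202, 205, 209, 220, 233, 238, 240, 237, 216, 172, 175, 189, 194, 198, 201, 202, 202, 203, 203, 203, 203, 202, 202, 200, 184, 131, 83, 84, 94, 95, 92, 75, 54, 46, 46, 44]
```

Continuing in small steps until the force rises.

Emit:
send_rows([
  [1,0,0],
  [2,0,0],
  [3,0,0],
  [4,0,0],
  [5,0,0],
  [6,0,0],
  [6,0,0],
  [6,0,0],
], roll=[0,0,0,0,0,0,0,0], claw=[0,0,0,0,0,0,0,0])

```text
t: 28.5
eef_pos: [0.5324, 0.2304, 0.0219]
tool_rot: [0.002, 0.68, 0.733, -0.002]
contact_force: [1.7, -15.3, 2.6]
gripper_width: 0.002
grasp_force: 8.0
```

Emit:
send_rows([
  [1,0,0],
  [1,0,0],
  [2,0,0],
  [2,0,0],
  [3,0,0],
  [3,0,0],
  [3,0,0],
  [3,0,0],
], roll=[0,0,0,0,0,0,0,0], claw=[0,0,0,0,0,0,0,0])

```text
t: 29.17
eef_pos: [0.5324, 0.2305, 0.0219]
tool_rot: [0.003, 0.681, 0.732, -0.004]
contact_force: [2.4, -22.7, 5.3]
gripper_width: 0.001
grasp_force: 11.0
```

It stopped firmly with 23 N. I'll back off and check whether it is home.

Emit:
send_rows([
  [-9,0,0],
  [-25,0,0],
  [-50,0,-10],
  [-60,0,-40],
  [-60,0,-80],
  [-70,0,-120],
  [-100,0,-140],
  [-130,0,-140],
], roll=[0,0,0,0,0,0,0,0], claw=[0,0,0,0,0,0,0,0])

```text
t: 29.83
eef_pos: [0.5448, 0.1126, 0.1667]
tool_rot: [0.001, 0.677, 0.736, 0.004]
contact_force: [0.5, -0.5, -0.2]
gripper_width: 0.001
grasp_force: 0.0
```

Emit:
send_rows([
  [-30,0,0],
  [-60,0,0],
  [-90,0,0],
  [-120,0,0],
  [-150,0,0],
  [-150,0,0],
  [-150,0,0],
  [-150,0,0],
], roll=[0,0,0,0,0,0,0,0], claw=[0,0,0,0,0,0,0,0])

```text
t: 30.5
eef_pos: [0.5541, -0.038, 0.1618]
tool_rot: [-0.001, 0.678, 0.735, 0.0]
contact_force: [1.1, -0.4, 0.0]
gripper_width: 0.0
grasp_force: 0.0
```

Run:
```python
from pl import *
from dr import *
plan()
t=bot.read_camera("top")[:,:,::-1].copy();cv2.imwrite("pics/t8.png",t)
s=bot.read_camera("scene")[:,:,::-1].copy();cv2.imwrite("pics/s8.png",s)
W=np.vstack([cv2.resize(t[185:265,130:330],None,fx=3,fy=3,interpolation=cv2.INTER_CUBIC),cv2.resize(s[100:220,330:530],None,fx=3,fy=3,interpolation=cv2.INTER_CUBIC)])
cv2.imwrite("pics/c8.png",W)
rows=range(214,232,2)
for n,e in(("l",edges(t,rows,0,181,196,1,110)),("r",edges(t,rows,0,188,200,0,110))):
    if len(e): m,a,sd=line(e,.037);print(n,m,a,"handle tray u",(m-O)@X)
g=cv2.cvtColor(t,cv2.COLOR_BGR2GRAY);print(g[224,135:215].tolist())
```

```text
now [ 0.5541 -0.038   0.1618] 4.63 tilt [-0.0008  0.0018] w 0.0 gf 0.0 q7 [-0.55  0.42  0.66  1.94 -0.33  0.88  0.36] t 30.5
l [0.54231853 0.25293828] 4.562083537876257 handle tray u 0.06822856500832356
r [0.54699853 0.24100608] 4.21572446062506 handle tray u 0.05596597872969269
[41, 21, 14, 11, 11, 11, 10, 11, 15, 29, 47, 103, 160, 145, 137, 149, 148, 166, 129, 75, 92, 164, 216, 221, 168, 107, 83, 80, 80, 80, 83, 137, 222, 241, 243, 242, 230, 168, 105, 87, 85, 86, 86, 89, 89, 88, 89, 88, 89, 90, 89, 90, 89, 89, 90, 89, 89, 93, 126, 180, 200, 188, 152, 109, 90, 87, 88, 88, 88, 89, 89, 88, 88, 88, 89, 89, 89, 88, 88, 89]
```

View pics/c8.png

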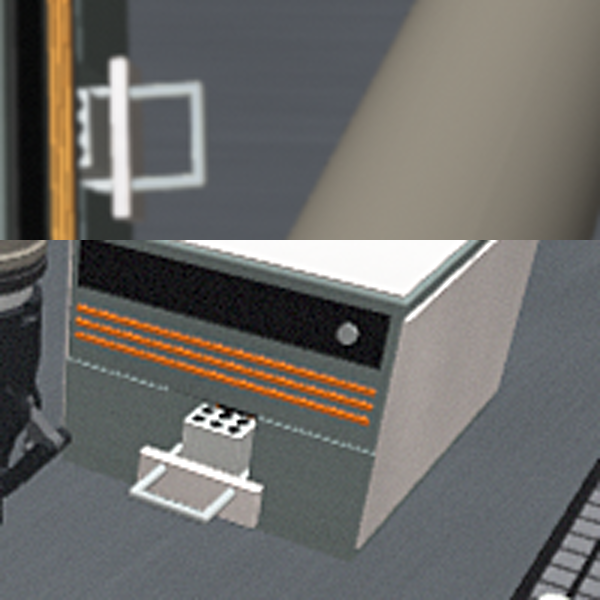

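The plate is at top crop (120,140), and the block shows through the open slot above it. I'll check numerically how far out the drawer still is against the face's foot line.

Run:
```python
from pl import *
from dr import *
t0=cv2.imread("pics/top0.png");t8=cv2.imread("pics/t8.png")
u=lambda m:round(((m-O)@X)*1e3,1)
for r in (list(range(190,205,4))+list(range(250,265,4))):
    e=edges(t0,[r],0,160,190,1,72)
    if len(e): print("face foot row",r,e[0].round(1),u(plane("top",e[0],0)[:2]))
for nm,t,lo,rows in(("t0",t0,275,range(214,236,2)),("t8",t8,180,range(216,238,2))):
    l=edges(t,rows,0,lo,lo+25,1,145);r=edges(t,rows,0,lo+9 if nm=="t0" else lo+12,lo+30,0,145)
    print(nm,"handle",u(line(l,.037)[0]),u(line(r,.037)[0]))
    k=edges(t,range(212,236,2) if nm=="t0" else range(212,240,2),0,258 if nm=="t0" else 168,275 if nm=="t0" else 185,0,160);print(" plate front",u(line(k,.046)[0]))
```

```text
face foot row 190 [172.4 190. ] 123.2
face foot row 194 [172.4 194. ] 123.3
face foot row 198 [172.6 198. ] 123.2
face foot row 202 [172.5 202. ] 123.5
face foot row 250 [164.6 250. ] 144.6
face foot row 254 [173.7 254. ] 123.8
face foot row 258 [173.9 258. ] 123.5
face foot row 262 [174.1 262. ] 123.3
t0 handle -137.5 -146.6
 plate front -93.2
t8 handle 66.6 57.9
 plate front 111.0
```

The plate's back face is at 123.0 mm and the machine's face at 123.4 mm, so the drawer is home. Handing in.

```bash
python3 -c "
from station import bot
print(bot.hand_in())"
```

```text
the job is handed in; nothing more can be done
None
```

I packed the jar, bottle and block upright in the drawer, pushed it gently home (within about 1 mm by the camera check) and handed the job in at about 31 s; no verdict came back.

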